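# Pack out the polishing spindle

## Task

Before the polishing spindle is bolted tight, the gap between its foot and the stop block has to be packed out. Of the three coloured packers, choose the two that together fill the gap snugly and stand them in it side by side, upright, right down on the base plate and midway along the gap. Leave the remaining packer standing where it is.

Things in the scene. Friction and masses are not known exactly. Their poses are not given: they have to be found in the camera images.
- gap (a point): Middle of the floor of the gap: a slot 51 mm wide, 80 long, 35 deep, open at top and ends, on the fixed base plate (top 12 mm above the bench) of a small turquoise polishing spindle. y runs across it from the stop block (wall at y -25.5 mm) to the spindle foot (wall at +25.5), x along it, z up. Top inner edges rounded by 10 mm. Spindle and felt wheel: y 65 to 235, up to 116 mm high.
- packer_yellow_c (a point): Thin hard-plastic packer, all yellow, standing on the bench. Slab 60 (x) x 16 (y, thickness) x 35 mm high, long edges rounded by 3 mm; centred on top a grip tab 30 (x) x 12 (y) x 36 mm high, so 71 mm tall in all. This point is its centre, 35.5 mm above its underside; z up.
- packer_blue_c (a point): Middling hard-plastic packer, all blue, standing on the bench. Slab 60 (x) x 24 (y, thickness) x 35 mm high, long edges rounded by 3 mm; centred on top a grip tab 30 (x) x 12 (y) x 36 mm high, so 71 mm tall in all. This point is its centre, 35.5 mm above its underside; z up.
- packer_red_c (a point): Thick hard-plastic packer, all red, standing on the bench. Slab 60 (x) x 32 (y, thickness) x 35 mm high, long edges rounded by 3 mm; centred on top a grip tab 30 (x) x 12 (y) x 36 mm high, so 71 mm tall in all. This point is its centre, 35.5 mm above its underside; z up.

How it is judged:
By the outcome, as a careful person would: the job done as asked, in the order asked, and still so for the second after the job is handed in, with the robot touching nothing.
It also fails if it takes over 58 s, if anything falls off the work surface, if the arm or the gripper's body presses on something with over 40 N, if the wrist force passes 120 N, or if a joint passes its speed limit or range.

## Robot

A 6-joint arm with a two-finger parallel gripper is mounted at the origin on the work surface. World frame = base frame: x ahead of the robot, y to its left, z up, the work surface at z = 0. Lengths are in mm, angles in rad, forces in N, time in s.
With the tool pointing down it reaches from about 200 to 875 mm from the base axis. Payload 3.4 kg.
Tool frame: the origin (TCP) lies at the very end of the fingers, on their centre line; the grasp point (between the pads) lies arm.grip_depth behind it (arm.grip_depth is the distance from the TCP to the grasp point, in mm); z points along the fingers, y is the line along which they close (so a half turn about z gives the same grasp; the last joint's range is limited). The gripper opens to 94 mm and grips with 3 to 60 N. Pads are 16 mm wide; open, the fingers measure 119 mm over their backs; the gripper's body (75 mm by 177 mm) begins 78 mm behind the grasp point.
Start: joints at [1.089, 0.276, 1.505, -0, 1.361, -0.121], TCP at [203.008, 538.009, 205.493] pointing down, gripper open.
Joint ranges: [-2.89, 2.89], [-0.75, 2.08], [0.22, 2.7], [-1.18, 4.32], [0.11, 2.71], [-2.7, 2.7]. Speed limits (rad/s): [2.57, 2.57, 3.14, 3.14, 3.14, 3.14].

## Interface

Orientations are given as a rotation vector (axis times angle).
In Python, from workcell import readout, vision, hand_in, arm gives the robot as it stands. The module is installed in compiled form; this text tells all that it offers.
- The arm moves only by the tool play_rows, never from a script. Its argument "deltas" is a list of rows, each an object of numbers: "claw": the finger opening in mm, from 0 to 94; "x", "y", "z": the shift along the tool's x, y, z in mm; "rx", "ry", "rz": the turn, a rotation vector about the tool's x, y, z in degrees. A call has 1 to 5 rows; each row is the pose to reach, as a shift and turn from the pose commanded when the call began, along the tool's axes at that moment; what a row does not reach only later rows make up. A row lasts 1/12 s, in which the tool goes at most 41.7 mm and 7.16 degrees, less where a joint would pass 70% of its speed; a pose out of reach is approached as far as the arm can. A call with a gripper value outside its range is refused whole. The fingers move at their own pace and stop on an object; the grip force is fixed at half the most. Time passes only in rows, so rows that repeat a pose let the fingers close. It gives the time, the measured TCP pose, the force, the opening and the grip force at its end, in the units of the state.
- readout.state(): the state, without advancing time (a new reading comes with each control period).
- vision.grab_frame(name): name is "side" or "top" or "wrist"; returns a dict with "frame" (384x512x3 uint8, blue, green, red), "intrinsics" (3x3 intrinsics, pixels), "k1" (the pictures are not rectified: a ray, as slopes to the right and down, at radius r is drawn at 1 + k1 r^2 times it, then the intrinsics apply), "origin" and "rotation" of the camera in the world; the wrist camera has in their place "mount" (4x4, takes a point from camera to tool coordinates, whose origin is the TCP and whose axes are the flange's). Camera axes: x right, y up, looking along -z (the intrinsics and any distortion apply to the point x, -y, -z); pixel columns grow to the right and rows downward; lengths in mm; the calibration is good to about 2 mm. A picture is of the moment at which its call begins: read the wrist's pose just before it. There is no depth.
- hand_in(): hands the job in; it is judged then, once.
The state is a dict: "clock": time; "qpos": joint angles; "joint_velocities": joint speeds; "tau": joint torques, N m; "tcp_pos": TCP position; "tcp_rot": TCP orientation; "contact_force": force on the tool from outside, world axes, zero at the start; "torque": the same for the moment, N m; "grip_width": opening from 0.0 (shut) to 1.0 (fully open); "finger_force": force on a finger pad.
Only numpy, scipy, OpenCV 4.12 (cv2) and the standard library are available. Lean on these libraries where they do the work, as an engineer would, in place of code of your own. Each camera call takes 0.05 s, during which the arm holds its last target. There are 200 camera calls.

## Working session

There is one attempt and no reset: what is moved stays moved. The work goes in short steps, Python scripts to look and compute and a tool call to move; the robot and the scene stay as the last step left them, time stands still between calls to the robot, and variables do not carry over. Pictures are saved under pics/ and viewed, at most 10 in all, crops included, and the job is handed in when it is done.

Besides the shell and the picture viewer there is one more tool, called in YAML: its name, and indented under it one key for each argument. play_rows: Moves the arm, as the interface text tells. Its arguments: {"type":"object","properties":{"deltas":{"type":"array","items":{"type":"object","properties":{"claw":{"type":"number"},"x":{"type":"number"},"y":{"type":"number"},"z":{"type":"number"},"rx":{"type":"number"},"ry":{"type":"number"},"rz":{"type":"number"}}}}},"required":["deltas"]}

```bash
mkdir -p pics
cat > h.py <<'E'
import numpy as np, cv2
from scipy.spatial.transform import Rotation as R
from workcell import readout, vision, hand_in, arm
E
python3 - <<'E'
from h import *
s=readout.state(); print(s['clock'],s['tcp_pos'],s['tcp_rot'],s['contact_force'],arm.grip_depth)
ims=[]
for n in ['top','side']:
    f=vision.grab_frame(n); np.save(n+'.npy',f,allow_pickle=True)
    cv2.imwrite(f'pics/{n}0.png',f['frame']); print(n,np.round(f['intrinsics'],1).tolist(),f['k1'],f['origin'],np.round(f['rotation'],3).tolist())
f=vision.grab_frame('wrist'); print(np.round(f['mount'],3).tolist(), f['k1'])
E
```

```text
0.0 [202.75841373 537.48663227 204.63142358] [-5.63627099e-01 -3.09011119e+00  2.63038873e-03] [-0.05284205  0.18610286 -0.25075547] 18.8
top [[369.4, 0.0, 256.2], [0.0, 369.4, 192.2], [0.0, 0.0, 1.0]] 0.02009921277110441 [408.84851302 -66.58130177 706.58554139] [0.145, -0.113, -1.563]
side [[376.4, 0.0, 249.5], [0.0, 376.4, 199.2], [0.0, 0.0, 1.0]] -0.08222062356672441 [ 354.07953532 -533.95007461  534.67085076] [0.779, -0.133, -0.301]
[[0.001, 0.968, 0.251, 72.412], [1.0, -0.001, -0.0, 0.391], [0.0, 0.251, -0.968, -178.959], [0.0, 0.0, 0.0, 1.0]] -0.01589457528714579
```

View pics/top0.png

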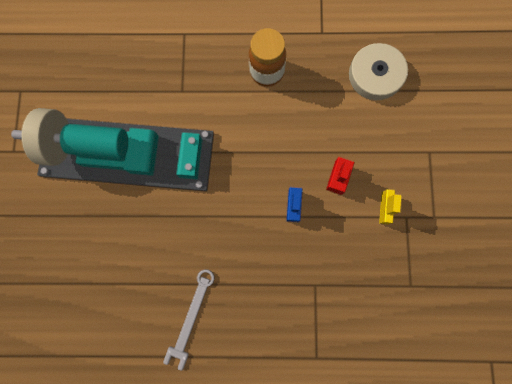

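View pics/side0.png

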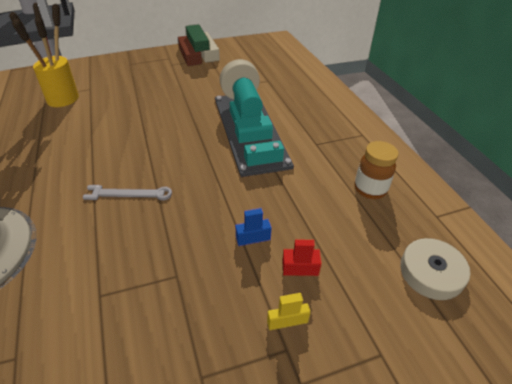

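The top view shows the spindle at the left: foot at about (115,150), stop block at (189,155), gap at about (167,155). Blue is at (294,204), red at (340,175) and yellow at (390,207). 32+16=48 mm suits the 51 mm gap, so I will use red and yellow and leave blue.

```bash
cat >> h.py <<'E'
def cam(name):
    s=readout.state(); f=vision.grab_frame(name)
    if name=='wrist':
        T=np.eye(4); T[:3,:3]=R.from_rotvec(s['tcp_rot']).as_matrix(); T[:3,3]=s['tcp_pos']
        M=T@np.array(f['mount']); f['C']=M[:3,3]; f['Rm']=M[:3,:3]
    else: f['C']=np.array(f['origin']); f['Rm']=R.from_rotvec(f['rotation']).as_matrix()
    return f
def rays(f,uv):
    p=cv2.undistortPoints(np.float64(uv).reshape(-1,1,2),np.float64(f['intrinsics']),np.array([f['k1'],0,0,0.])).reshape(-1,2)
    return np.c_[p[:,0],-p[:,1],-np.ones(len(p))]@f['Rm'].T
def cast(f,uv,z):
    d=rays(f,uv); return f['C']+d*((z-f['C'][2])/d[:,2])[:,None]
def project(f,P):
    q=(np.atleast_2d(P)-f['C'])@f['Rm']; q=np.c_[q[:,0],-q[:,1],-q[:,2]]
    return cv2.projectPoints(q,np.zeros(3),np.zeros(3),np.float64(f['intrinsics']),np.array([f['k1'],0,0,0.]))[0].reshape(-1,2)
HUE={'yellow':(22,35),'blue':(105,125),'red':(0,5),'teal':(80,95)}
def mask(f,c,smin=170,vmin=50):
    h=cv2.cvtColor(f['frame'],cv2.COLOR_BGR2HSV); a,b=HUE[c]
    m=cv2.inRange(h,(a,smin,vmin),(b,255,255))
    if c=='red': m|=cv2.inRange(h,(175,smin,vmin),(180,255,255))
    return m
def blobs(m,amin=60):
    n,l,st,ce=cv2.connectedComponentsWithStats(m)
    return [(st[i,4],ce[i],(l==i).astype(np.uint8)) for i in range(1,n) if st[i,4]>=amin]
def delta(target,yaw):
    """tool-axes shift and z turn (deg) from the measured pose to a TCP position with tool pointing down, tool x at world angle yaw (deg)"""
    s=readout.state(); r=R.from_rotvec(s['tcp_rot'])
    x=r.apply([1,0,0]); cur=np.degrees(np.arctan2(x[1],x[0]))
    rz=-((yaw-cur+180)%360-180)
    return np.round(r.inv().apply(np.array(target)-s['tcp_pos']),1), 'rz',round(rz,1),'cur yaw',round(cur,2),'z',np.round(r.apply([0,0,1]),4)
E
python3 - <<'E'
from h import *
f=cam('top'); g=cam('side')
for c in HUE:
    for k in (f,g):
        for a,ce,m in blobs(mask(k,c)):
            print(c,a,np.round(ce),np.round(cast(k,ce[None],35)[0]), cv2.minAreaRect(cv2.findNonZero(m)))
print(delta([200,538,205],0))
f=cam('wrist'); print(np.round(f['intrinsics'],1).tolist(),f['C'])
E
```

```text
yellow 585 [389. 206.] [ 495. -294.   35.] ((390.0764465332031, 206.50587463378906), (20.32457160949707, 34.590126037597656), 4.39870548248291)
yellow 1359 [56. 82.] [140. 562.  35.] ((56.60343933105469, 80.75861358642578), (50.880523681640625, 33.61085510253906), 68.19859313964844)
yellow 1110 [289. 312.] [ 497. -298.   35.] ((287.48077392578125, 310.4039001464844), (31.574697494506836, 44.32224655151367), 78.69007110595703)
blue 418 [294. 204.] [ 498. -122.   35.] ((293.88323974609375, 204.134521484375), (12.75322151184082, 32.63114929199219), 4.085616588592529)
blue 828 [253. 228.] [ 499. -129.   35.] ((252.00375366210938, 226.1868133544922), (30.96047592163086, 33.847660064697266), 79.3803482055664)
red 641 [340. 175.] [ 552. -207.   35.] ((339.9499816894531, 175.64999389648438), (18.65743637084961, 34.78504943847656), 18.43494987487793)
red 1150 [302. 259.] [ 553. -216.   35.] ((301.5, 257.5), (35.0, 37.0), 90.0)
teal 3633 [111. 147.] [606. 222.  35.] ((107.63847351074219, 146.89231872558594), (96.2509536743164, 44.280399322509766), 7.125016689300537)
teal 766 [189. 156.] [590.  74.  35.] ((189.19143676757812, 155.19886779785156), (20.435588836669922, 44.32022476196289), 7.4314093589782715)
teal 1320 [248. 114.] [605. 222.  35.] ((248.67648315429688, 109.70589447021484), (63.301795959472656, 35.410194396972656), 75.96376037597656)
teal 351 [263. 156.] [584.  55.  35.] ((263.3065185546875, 156.4668426513672), (37.069034576416016, 15.910529136657715), 1.5911403894424438)
(array([ 2.8, -0.8,  0.1]), 'rz', np.float64(159.3), 'cur yaw', np.float64(159.33), 'z', array([-4.e-04, -7.e-04, -1.e+00]))
[[327.7, 0.0, 248.3], [0.0, 327.7, 196.8], [0.0, 0.0, 1.0]] [135.32538917 563.83612059 384.02168411]
```

play_rows:
  deltas:
    - {"x": -34, "y": -20, "rz": 6}
    - {"x": -68, "y": -41, "rz": 12}
    - {"x": -102, "y": -61, "rz": 18}
    - {"x": -136, "y": -82, "rz": 24}
    - {"x": -170, "y": -102, "rz": 30}

```text
validation failed for argument at $.de...
```

```bash
python3 -c "
from h import *
print(readout.state()['clock'],readout.state()['tcp_pos'],delta([595,40,200],84))"
```

```text
0.3 [202.93756108 537.87053096 205.20540532] (array([-542.6, -327.4,    5.3]), 'rz', np.float64(75.3), 'cur yaw', np.float64(159.33), 'z', array([-2.e-04, -4.e-04, -1.e+00]))
```

play_rows:
  deltas:
    - {"x": -34, "y": -20, "z": 0, "rx": 0, "ry": 0, "rz": 6, "claw": 94}
    - {"x": -68, "y": -41, "z": 0, "rx": 0, "ry": 0, "rz": 12, "claw": 94}
    - {"x": -102, "y": -61, "z": 0, "rx": 0, "ry": 0, "rz": 18, "claw": 94}
    - {"x": -136, "y": -82, "z": 0, "rx": 0, "ry": 0, "rz": 24, "claw": 94}
    - {"x": -170, "y": -102, "z": 0, "rx": 0, "ry": 0, "rz": 30, "claw": 94}

```text
clock: 0.72
tcp_pos: [326.6, 381.0, 205.5]
tcp_rot: [1.35, 2.836, 0.0]
contact_force: [1.6, -0.5, 0.6]
grip_width: 1.004
finger_force: 0.0
```

```bash
python3 -c "
from h import *
print(readout.state()['clock'],readout.state()['tcp_pos'],delta([595,40,200],84))"
```

```text
0.7167 [326.60311141 381.01079974 205.53239043] (array([-433.9,   -6.6,    5.6]), 'rz', np.float64(45.1), 'cur yaw', np.float64(129.08), 'z', array([ 2.e-04,  0.e+00, -1.e+00]))
```

play_rows:
  deltas:
    - {"x": -40, "y": -1, "z": 0, "rx": 0, "ry": 0, "rz": 5, "claw": 94}
    - {"x": -80, "y": -1, "z": 0, "rx": 0, "ry": 0, "rz": 10, "claw": 94}
    - {"x": -120, "y": 0, "z": 0, "rx": 0, "ry": 0, "rz": 15, "claw": 94}
    - {"x": -160, "y": 0, "z": 0, "rx": 0, "ry": 0, "rz": 20, "claw": 94}
    - {"x": -200, "y": 0, "z": 0, "rx": 0, "ry": 0, "rz": 25, "claw": 94}

```text
clock: 1.13
tcp_pos: [453.7, 226.2, 205.7]
tcp_rot: [1.932, 2.477, 0.001]
contact_force: [1.3, -0.9, 0.4]
grip_width: 1.002
finger_force: 0.0
```

play_rows:
  deltas:
    - {"x": -37, "y": 16, "z": 0, "rx": 0, "ry": 0, "rz": 4, "claw": 60}
    - {"x": -74, "y": 32, "z": 1, "rx": 0, "ry": 0, "rz": 8, "claw": 60}
    - {"x": -110, "y": 48, "z": 2, "rx": 0, "ry": 0, "rz": 12, "claw": 60}
    - {"x": -147, "y": 64, "z": 3, "rx": 0, "ry": 0, "rz": 16, "claw": 60}
    - {"x": -184, "y": 79, "z": 4, "rx": 0, "ry": 0, "rz": 20, "claw": 60}

```text
clock: 1.55
tcp_pos: [575.9, 67.3, 201.5]
tcp_rot: [2.333, 2.104, 0.001]
contact_force: [0.3, 0.7, -0.1]
grip_width: 0.685
finger_force: 0.0
```

play_rows:
  deltas:
    - {"x": -26, "y": 22, "z": 1, "rx": 0, "ry": 0, "rz": 0, "claw": 60}
    - {"x": -26, "y": 22, "z": 1, "rx": 0, "ry": 0, "rz": 0, "claw": 60}

```text
clock: 1.72
tcp_pos: [598.0, 35.3, 199.5]
tcp_rot: [2.331, 2.1, -0.001]
contact_force: [0.1, 0.3, 0.7]
grip_width: 0.638
finger_force: 0.0
```

Run:
```python
from h import *
print(readout.state()['clock'],readout.state()['tcp_pos'],readout.state()['joint_velocities'],delta([595,40,200],84))
f=cam('wrist'); np.save('w1.npy',f,allow_pickle=True); cv2.imwrite('pics/w1.png',f['frame']); print(f['C'])
```

```text
1.7167 [598.04076455  35.32833703 199.53788426] [ 0.06398691 -0.03906753  0.05573936  0.07362132  0.04808561  0.04681035] (array([ 4.3, -3.5, -0.5]), 'rz', np.float64(0.0), 'cur yaw', np.float64(84.03), 'z', array([ 0.0022, -0.0033, -1.    ]))
[605.52855733 108.44487728 378.26927746]
```

View pics/w1.png

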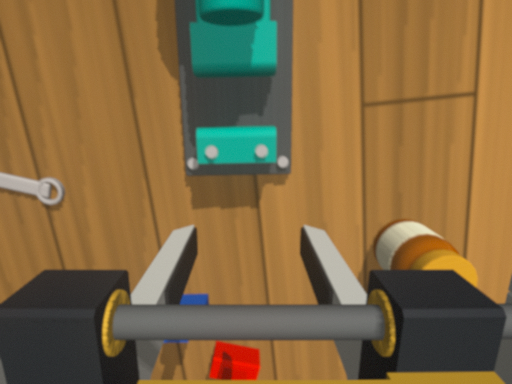

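The stop block spans cols 196–277 and rows 127–164. The foot's edge is at row ~75, so the gap is rows 75–127. Next I measure its edges.

Run:
```python
from h import *
f=np.load('w1.npy',allow_pickle=True).item()
print('nadir px',project(f,np.array([f['C'][0],f['C'][1],0])))
print(f['frame'][60:145:2,236].tolist())
m=mask(f,'teal',120,40)
bs=sorted(blobs(m,300),key=lambda b:-b[1][1])[:2]
lab=['stop','foot']
for (a,ce,b),n in zip(bs,lab):
    cols=np.arange(205,270,4)
    rows=[(np.where(b[:,c])[0].min() if n=='stop' else np.where(b[:,c])[0].max()) + (-.5 if n=='stop' else .5) for c in cols]
    print(n,a,ce,rows)
    for z in (12,37,47):
        P=cast(f,np.c_[cols,rows],z); k=np.polyfit(P[:,0],P[:,1],1); print(z,np.round(P.mean(0),1),'ang',np.degrees(np.arctan(k[0])))
    rr=range(132,160,4) if n=='stop' else range(30,66,4)
    for z in (47,):
        L=cast(f,[[np.where(b[r])[0].min()-.5,r] for r in rr],z);Q=cast(f,[[np.where(b[r])[0].max()+.5,r] for r in rr],z)
        print('sides',np.round(L[[0,-1]],1).tolist(),np.round(Q[[0,-1]],1).tolist(),np.round(np.linalg.norm((Q-L).mean(0)),1))
```

```text
nadir px [[247.4574599  110.92316227]]
[[111, 127, 25], [107, 123, 22], [102, 116, 19], [96, 109, 16], [87, 101, 13], [80, 94, 14], [71, 82, 13], [62, 72, 16], [62, 69, 34], [61, 65, 54], [61, 63, 59], [63, 64, 59], [62, 64, 59], [62, 65, 59], [60, 65, 59], [61, 64, 57], [63, 65, 59], [61, 64, 59], [64, 65, 60], [61, 65, 59], [62, 65, 60], [62, 63, 57], [62, 66, 58], [62, 65, 59], [64, 66, 61], [65, 69, 62], [64, 67, 61], [62, 67, 59], [63, 66, 59], [66, 71, 61], [67, 71, 63], [74, 77, 71], [75, 81, 69], [110, 125, 51], [150, 172, 11], [167, 192, 0], [171, 198, 10], [171, 196, 24], [163, 186, 26], [153, 176, 21], [149, 172, 17], [150, 171, 14], [150, 171, 23]]
stop 2672 [236.01983533 143.54079341] [np.float64(126.5), np.float64(126.5), np.float64(126.5), np.float64(125.5), np.float64(125.5), np.float64(125.5), np.float64(125.5), np.float64(125.5), np.float64(125.5), np.float64(125.5), np.float64(125.5), np.float64(125.5), np.float64(125.5), np.float64(125.5), np.float64(125.5), np.float64(125.5), np.float64(125.5)]
12 [592.5  94.1  12. ] ang -5.232459546920628
37 [593.4  95.1  37. ] ang -5.232459546920588
47 [593.8  95.4  47. ] ang -5.2324595469205635
sides [[552.0, 93.6, 47.0], [549.6, 69.8, 47.0]] [[632.1, 85.3, 47.0], [629.2, 61.5, 47.0]] 80.4
foot 6302 [233.24214535  38.41685179] [np.float64(76.5), np.float64(76.5), np.float64(76.5), np.float64(76.5), np.float64(76.5), np.float64(76.5), np.float64(76.5), np.float64(76.5), np.float64(76.5), np.float64(76.5), np.float64(75.5), np.float64(75.5), np.float64(75.5), np.float64(75.5), np.float64(75.5), np.float64(75.5), np.float64(74.5)]
12 [598.3 145.1  12. ] ang -4.514704804715893
37 [598.8 142.6  37. ] ang -4.514704804715828
47 [599.  141.6  47. ] ang -4.514704804715849
sides [[559.7, 186.3, 47.0], [557.6, 158.6, 47.0]] [[639.8, 178.0, 47.0], [637.5, 150.3, 47.0]] 80.5
```

```bash
cat >> h.py <<'E'
def gapmeas():
    f=cam('wrist'); m=mask(f,'teal',120,40)
    bs=sorted([b for b in blobs(m,800)],key=lambda b:-b[1][1])[:2]; E=[]; S=[]
    for i,(a,ce,b) in enumerate(bs):
        c0=np.where(b.any(0))[0]; cols=np.arange(c0.min()+12,c0.max()-12)
        rows=[np.where(b[:,c])[0].min()-.5 if i==0 else np.where(b[:,c])[0].max()+.5 for c in cols]
        E.append(cast(f,np.c_[cols,rows],12))
        e=int(np.median(rows)); rr=np.arange(e+6,e+26) if i==0 else np.arange(e-26,e-6)
        S.append(cast(f,[[(np.where(b[r])[0].min()+np.where(b[r])[0].max())/2,r] for r in rr],47))
    S=np.vstack(S); k=np.polyfit(S[:,1],S[:,0],1); ang=-np.degrees(np.arctan(k[0]))
    x=lambda y:np.polyval(k,y)
    ys=[]
    for P in E:
        p=np.polyfit(P[:,0],P[:,1],1); ys.append(np.polyval(p,x(P[:,1].mean())))
        
    y=np.mean(ys); return [x(y),y,ang,(ys[1]-ys[0])*np.cos(np.radians(ang))]
E
python3 - <<'E'
from h import *
r=np.array([gapmeas() for _ in range(6)]); print(r.round(2)); print(r.mean(0))
s=[readout.state()['tcp_pos'] for _ in range(3)]; print(s, readout.state()['joint_velocities'])
print(delta([525,-165,150],80))
E
```

```text
[[594.5  119.4   -4.8   50.97]
 [594.8  119.04  -4.9   50.85]
 [594.98 118.82  -4.89  50.73]
 [594.92 118.78  -5.02  50.96]
 [594.9  118.68  -4.99  50.73]
 [594.95 118.56  -4.95  51.  ]]
[594.84210143 118.88037134  -4.92578251  50.87253249]
[array([593.42987782,  42.44512722, 200.81867484]), array([593.42987782,  42.44512722, 200.81867484]), array([593.42987782,  42.44512722, 200.81867484])] [ 0.00070465 -0.00169716 -0.00422678 -0.00380063 -0.00102797  0.00178815]
(array([-213.1,  -48. ,   50.7]), 'rz', np.float64(4.4), 'cur yaw', np.float64(84.43), 'z', array([ 1.e-04,  4.e-04, -1.e+00]))
```

play_rows:
  deltas:
    - {"x": -38, "y": -4, "z": 5, "rx": 0, "ry": 0, "rz": 1, "claw": 60}
    - {"x": -75, "y": -7, "z": 10, "rx": 0, "ry": 0, "rz": 2, "claw": 60}
    - {"x": -112, "y": -10, "z": 15, "rx": 0, "ry": 0, "rz": 3, "claw": 60}
    - {"x": -149, "y": -13, "z": 20, "rx": 0, "ry": 0, "rz": 4, "claw": 60}
    - {"x": -186, "y": -16, "z": 25, "rx": 0, "ry": 0, "rz": 4.4, "claw": 60}

```text
clock: 2.48
tcp_pos: [559.3, -142.5, 175.8]
tcp_rot: [2.406, 2.02, 0.001]
contact_force: [0.7, -0.4, 0.5]
grip_width: 0.642
finger_force: 0.0
```

play_rows:
  deltas:
    - {"x": -38, "y": 0, "z": 5, "rx": 0, "ry": 0, "rz": 0, "claw": 60}
    - {"x": -75, "y": 0, "z": 10, "rx": 0, "ry": 0, "rz": 0, "claw": 60}
    - {"x": -112, "y": -1, "z": 15, "rx": 0, "ry": 0, "rz": 0, "claw": 60}
    - {"x": -149, "y": -1, "z": 20, "rx": 0, "ry": 0, "rz": 0, "claw": 60}
    - {"x": -187, "y": -2, "z": 26, "rx": 0, "ry": 0, "rz": 0, "claw": 60}

```text
clock: 2.9
tcp_pos: [525.2, -326.6, 150.0]
tcp_rot: [2.405, 2.019, 0.001]
contact_force: [1.2, -0.7, 0.2]
grip_width: 0.639
finger_force: 0.0
```

play_rows:
  deltas:
    - {"x": 0, "y": 0, "z": 0, "rx": 0, "ry": 0, "rz": 0, "claw": 60}
    - {"x": 0, "y": 0, "z": 0, "rx": 0, "ry": 0, "rz": 0, "claw": 60}
    - {"x": 0, "y": 0, "z": 0, "rx": 0, "ry": 0, "rz": 0, "claw": 60}

```text
clock: 3.15
tcp_pos: [525.3, -324.9, 149.6]
tcp_rot: [-2.407, -2.018, -0.001]
contact_force: [-0.0, 0.3, -0.2]
grip_width: 0.64
finger_force: 0.0
```

Run:
```python
from h import *
f=cam('wrist'); np.save('w2.npy',f,allow_pickle=True); cv2.imwrite('pics/w2.png',f['frame'])
print(readout.state()['clock'],readout.state()['tcp_pos'],f['C'],project(f,[f['C'][0],f['C'][1],0]))
```

```text
3.2 [ 525.5710609  -324.51892293  149.81746484] [ 538.29561623 -253.31976565  328.64692791] [[248.3279606  112.37137667]]
```

View pics/w2.png

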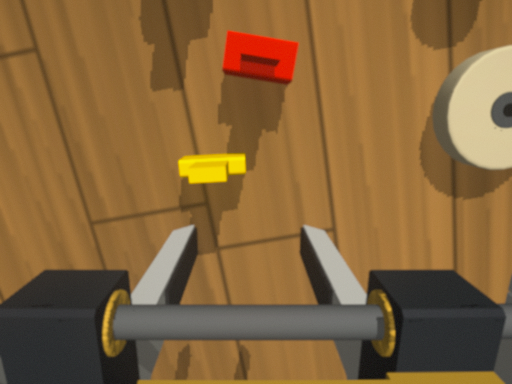

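Wrist view: red slab corners are near (228,32), (298,42), (291,82) and (223,71), with its tab top near (261,60). Yellow's slab is at (180–245, 155–178), with its tab at (189–228, 162–183). I'll enlarge both.

Run:
```python
from h import *
f=np.load('w2.npy',allow_pickle=True).item(); I=f['frame']
a=cv2.resize(I[25:95,215:305],None,fx=6,fy=4.5*6/4.5,interpolation=cv2.INTER_NEAREST)
b=cv2.resize(I[145:190,172:252],None,fx=3.0,fy=3.0,interpolation=cv2.INTER_NEAREST)
c=np.zeros((420+135,540,3),np.uint8); c[:420]=a; c[420:,:240]=b
cv2.imwrite('pics/c2.png',c)
for n in ('red','yellow'):
    B=max(blobs(mask(f,n)),key=lambda b:b[0]); cnt=cv2.findContours(B[2],0,1)[0][0]
    print(n,B[0],cv2.minAreaRect(cnt),cv2.approxPolyDP(cnt,2.5,True).reshape(-1,2).tolist())
print(I[28:90,261].tolist()); print(I[150:190,208].tolist())
```

```text
red 2820 ((259.2635498046875, 57.33108139038086), (71.01496124267578, 41.7459831237793), 8.972626686096191) [[228, 32], [225, 71], [276, 81], [283, 79], [283, 82], [290, 80], [296, 43]]
yellow 1744 ((212.03973388671875, 168.07261657714844), (29.313234329223633, 67.95340728759766), 87.87889862060547) [[245, 154], [187, 155], [178, 160], [179, 174], [187, 177], [189, 183], [226, 181], [229, 174], [245, 173]]
[[59, 112, 160], [57, 111, 160], [59, 112, 161], [56, 109, 159], [59, 113, 162], [52, 108, 157], [58, 112, 165], [45, 98, 192], [22, 67, 230], [0, 37, 241], [0, 28, 238], [0, 30, 231], [0, 27, 228], [0, 25, 227], [0, 27, 227], [0, 30, 229], [2, 31, 229], [0, 30, 228], [1, 28, 229], [0, 24, 228], [0, 28, 229], [0, 28, 228], [0, 22, 227], [1, 27, 229], [0, 27, 228], [0, 27, 229], [0, 25, 227], [0, 27, 223], [1, 28, 193], [0, 24, 138], [11, 23, 105], [15, 23, 100], [8, 23, 100], [10, 26, 98], [5, 20, 103], [11, 26, 122], [14, 26, 149], [11, 31, 164], [18, 27, 168], [17, 29, 169], [14, 30, 169], [12, 32, 169], [7, 29, 167], [4, 26, 168], [7, 28, 166], [13, 25, 161], [5, 26, 151], [8, 25, 136], [10, 25, 119], [9, 24, 104], [8, 24, 99], [17, 36, 101], [24, 52, 104], [36, 71, 111], [41, 75, 113], [39, 77, 113], [40, 76, 113], [42, 78, 114], [41, 78, 112], [41, 79, 113], [40, 77, 110], [39, 76, 111]]
[[61, 120, 165], [60, 118, 165], [60, 121, 166], [48, 127, 172], [20, 151, 197], [0, 174, 220], [0, 186, 228], [0, 195, 233], [0, 217, 242], [0, 229, 247], [0, 228, 245], [0, 215, 239], [0, 194, 231], [0, 190, 229], [0, 189, 228], [0, 190, 230], [0, 196, 233], [0, 207, 240], [0, 212, 244], [0, 218, 246], [0, 218, 246], [0, 217, 246], [0, 217, 246], [0, 218, 246], [0, 217, 246], [0, 217, 246], [0, 218, 246], [0, 218, 246], [0, 218, 246], [0, 218, 246], [0, 217, 246], [0, 199, 238], [0, 155, 199], [38, 109, 145], [44, 89, 123], [43, 87, 121], [41, 86, 121], [41, 88, 121], [41, 88, 120], [40, 83, 117]]
```

View pics/c2.png

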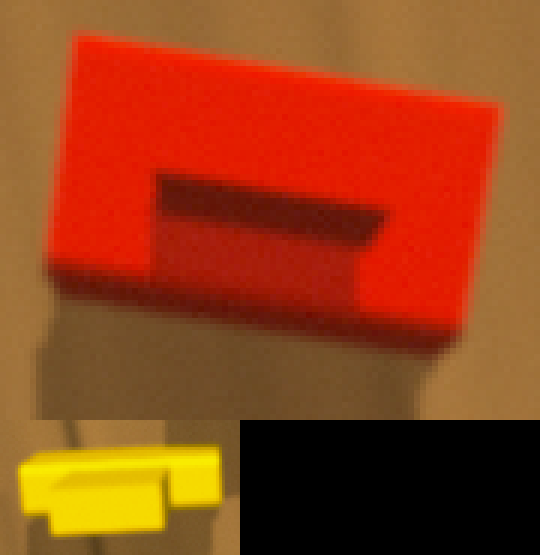

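Run:
```python
from h import *
f=np.load('w2.npy',allow_pickle=True).item()
fr=f['frame'].astype(float)
m={n:max(blobs(mask(f,n)),key=lambda b:b[0])[2] for n in('red','yellow')}
bot=lambda b,cs:np.array([[c,np.where(b[:,c])[0].max()+.5] for c in cs]); top=lambda b,cs:np.array([[c,np.where(b[:,c])[0].min()-.5] for c in cs])
ang=lambda P:np.degrees(np.arctan(np.polyfit(P[:,0],P[:,1],1)[0]))
P=cast(f,top(m['red'],range(233,292)),34.5); print('red far edge',ang(P))
c=cast(f,[[227.8,30.8],[298.3,42.5],[291.7,79.2],[223,68.7]],35); print('red slab',c.mean(0),np.linalg.norm(np.roll(c,-1,0)-c,axis=1), [ang(c[:2]),ang(c[2:])])
e=cast(f,[[241.3,54.2],[279.7,60]],71); d=e[1]-e[0]; L=np.hypot(*d[:2]); print('red tab',L,ang(e),e.mean(0)[:2]+6*np.array([-d[1],d[0]])/L)
T=cast(f,bot(m['yellow'],range(192,225)),71); S=cast(f,bot(m['yellow'],list(range(181,186))+list(range(232,243))),35)
print('yel ang',ang(T),ang(S))
c=cast(f,[[188.2,167.7],[227.3,166],[227.3,181.5],[188.2,183.5]],71);print('yel tab',c.mean(0),np.linalg.norm(np.roll(c,-1,0)-c,axis=1))
s=cast(f,[[178.5,176.5],[245.5,173.3]],35); d=s[1]-s[0]; L=np.hypot(*d[:2]); print('yel slab',L,ang(s),s.mean(0)[:2]+8*np.array([-d[1],d[0]])/L)
print(delta([550,-215,100],71))
```

```text
red far edge -18.74566529371644
red slab [ 556.15965222 -209.65432294   35.        ] [58.9246826  29.22953807 58.76409566 29.70712443] [np.float64(-18.679319068028608), np.float64(-18.21320900710729)]
red tab 28.483325766417217 -18.02048184730924 [ 555.81929066 -210.3986226 ]
yel ang -6.543345667855223 -7.160121333506109
yel tab [ 497.98293245 -295.20155863   71.        ] [31.11932796 12.54566019 31.5167001  12.84220203]
yel slab 61.16137600371114 -7.255851348593017 [ 497.1035364  -293.94600725]
(array([112.1,   5. ,  49.9]), 'rz', np.float64(9.0), 'cur yaw', np.float64(80.01), 'z', array([ 4.e-04,  7.e-04, -1.e+00]))
```

play_rows:
  deltas:
    - {"x": 37, "y": 3, "z": 12, "rx": 0, "ry": 0, "rz": 3, "claw": 60}
    - {"x": 75, "y": 6, "z": 25, "rx": 0, "ry": 0, "rz": 6, "claw": 60}
    - {"x": 110, "y": 9, "z": 40, "rx": 0, "ry": 0, "rz": 8.5, "claw": 60}
    - {"x": 118.3, "y": 10.2, "z": 40, "rx": 0, "ry": 0, "rz": 8.5, "claw": 60}
    - {"x": 118.3, "y": 10.2, "z": 40, "rx": 0, "ry": 0, "rz": 8.5, "claw": 60}

```text
clock: 3.62
tcp_pos: [556.1, -206.9, 109.3]
tcp_rot: [-2.543, -1.841, -0.0]
contact_force: [-0.3, -0.1, 0.1]
grip_width: 0.638
finger_force: 0.0
```

play_rows:
  deltas:
    - {"x": 0, "y": 0, "z": 0, "rx": 0, "ry": 0, "rz": 0, "claw": 60}
    - {"x": 0, "y": 0, "z": 0, "rx": 0, "ry": 0, "rz": 0, "claw": 60}
    - {"x": 0, "y": 0, "z": 0, "rx": 0, "ry": 0, "rz": 0, "claw": 60}

```text
clock: 3.87
tcp_pos: [556.4, -212.8, 110.4]
tcp_rot: [2.55, 1.832, 0.001]
contact_force: [0.6, -0.2, 0.4]
grip_width: 0.638
finger_force: 0.0
```

Run:
```python
from h import *
p=[]
for i in range(4): cam('wrist'); p.append(readout.state()['tcp_pos'])
print(np.round(p,2)); print(readout.state()['clock'],delta([556,-210,40],71.5),arm.__dict__.keys() if hasattr(arm,'__dict__') else dir(arm))
```

```text
[[ 556.23 -212.88  110.2 ]
 [ 556.08 -212.84  110.02]
 [ 555.97 -212.74  109.87]
 [ 555.88 -212.58  109.72]]
4.0667 (array([ 2.5, -0.7, 69.7]), 'rz', np.float64(-0.1), 'cur yaw', np.float64(71.35), 'z', array([ 5.e-04, -3.e-04, -1.e+00])) dict_keys([])
```

play_rows:
  deltas:
    - {"x": 2.5, "y": -0.5, "z": 30, "rx": 0, "ry": 0, "rz": 0, "claw": 60}
    - {"x": 2.5, "y": -0.5, "z": 50, "rx": 0, "ry": 0, "rz": 0, "claw": 60}
    - {"x": 2.5, "y": -0.5, "z": 62, "rx": 0, "ry": 0, "rz": 0, "claw": 60}
    - {"x": 2.5, "y": -0.5, "z": 68, "rx": 0, "ry": 0, "rz": 0, "claw": 60}
    - {"x": 2.5, "y": -0.5, "z": 68, "rx": 0, "ry": 0, "rz": 0, "claw": 60}

```text
clock: 4.48
tcp_pos: [555.3, -209.0, 40.1]
tcp_rot: [-2.549, -1.832, 0.002]
contact_force: [-1.4, 1.0, -0.4]
grip_width: 0.636
finger_force: 0.0
```

Run:
```python
from h import *
p=[]
for i in range(4): f=cam('wrist'); p.append(readout.state()['tcp_pos'])
print(np.round(p,2)); print(readout.state()['clock'],readout.state()['contact_force'],delta([556,-210,40],71.5))
g=cam('side'); cv2.imwrite('pics/p3.png',np.hstack([f['frame'][200:], cv2.resize(g['frame'][170:320,200:400],None,fx=1.2267,fy=1.2267)])[:, :760])
```

```text
[[ 556.08 -209.33   41.15]
 [ 556.71 -209.55   41.93]
 [ 557.03 -209.62   42.35]
 [ 557.14 -209.59   42.56]]
4.6833 [ 0.82355786 -0.05848043 -0.42839058] (array([-0.8, -1. ,  2.6]), 'rz', np.float64(-0.1), 'cur yaw', np.float64(71.41), 'z', array([ 0.002, -0.001, -1.   ]))
```

View pics/p3.png

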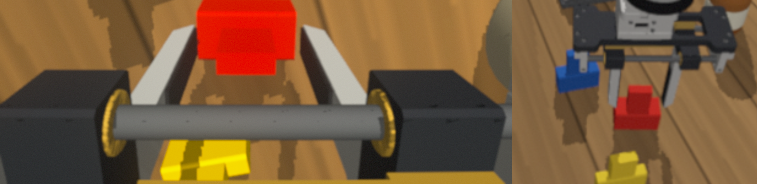

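Run:
```python
from h import *
s=readout.state(); f=cam('wrist'); b=max(blobs(mask(f,'red')),key=lambda b:b[0])[2]
r=R.from_rotvec(s['tcp_rot'])
rows=[[c,np.where(b[:,c])[0].max()+.5] for c in range(222,273,2)]
P=r.inv().apply(cast(f,rows,71)-s['tcp_pos']); print(P.mean(0),np.degrees(np.polyfit(P[:,1],P[:,0],1)[0]))
rr=[int(np.mean(rows,0)[1])-k for k in (3,6)]
print(r.inv().apply(cast(f,[[np.where(b[k])[0].min()-.5,k] for k in rr]+[[np.where(b[k])[0].max()+.5,k] for k in rr],71)-s['tcp_pos']))
```

```text
[ -6.54287031  -0.39836091 -28.41258665] -0.3591811680955519
[[ -4.67615014 -16.29358413 -28.44903138]
 [ -3.01631063 -16.25169404 -28.44930872]
 [ -4.69239402  13.48293514 -28.38154013]
 [ -3.03185567  13.4478046  -28.38199219]]
```

play_rows:
  deltas:
    - {"x": -0.5, "y": -1, "z": 1, "rx": 0, "ry": 0, "rz": 0, "claw": 60}
    - {"x": -0.5, "y": -1, "z": 1, "rx": 0, "ry": 0, "rz": 0, "claw": 20}
    - {"x": -0.5, "y": -1, "z": 1, "rx": 0, "ry": 0, "rz": 0, "claw": 20}
    - {"x": -0.5, "y": -1, "z": 1, "rx": 0, "ry": 0, "rz": 0, "claw": 20}
    - {"x": -0.5, "y": -1, "z": 1, "rx": 0, "ry": 0, "rz": 0, "claw": 20}

```text
clock: 5.2
tcp_pos: [555.2, -209.1, 40.5]
tcp_rot: [2.551, 1.834, 0.0]
contact_force: [1.0, -0.8, -0.5]
grip_width: 0.39
finger_force: 0.0
```

play_rows:
  deltas:
    - {"x": 0, "y": 0, "z": 0, "rx": 0, "ry": 0, "rz": 0, "claw": 20}
    - {"x": 0, "y": 0, "z": 0, "rx": 0, "ry": 0, "rz": 0, "claw": 20}
    - {"x": 0, "y": 0, "z": 0, "rx": 0, "ry": 0, "rz": 0, "claw": 20}
    - {"x": 0, "y": 0, "z": 0, "rx": 0, "ry": 0, "rz": 0, "claw": 20}
    - {"x": 0, "y": 0, "z": 0, "rx": 0, "ry": 0, "rz": 0, "claw": 20}

```text
clock: 5.62
tcp_pos: [555.3, -209.1, 40.5]
tcp_rot: [2.551, 1.834, 0.0]
contact_force: [0.0, -0.4, 0.5]
grip_width: 0.315
finger_force: 30.0
```

Run:
```python
from h import *
s=readout.state(); print(s['clock'],s['tcp_pos'],s['grip_width']*94,s['finger_force'],s['contact_force'])
print(delta([595.7,128.2,130],85))
```

```text
5.6167 [ 555.25629826 -209.13821835   40.48349343] 29.61778431073472 30.000056326389313 [ 0.04454726 -0.35399469  0.52545439]
(array([332.7, -69.1, -89.5]), 'rz', np.float64(-13.6), 'cur yaw', np.float64(71.43), 'z', array([ 2.e-04,  1.e-04, -1.e+00]))
```

play_rows:
  deltas:
    - {"x": 0, "y": 0, "z": -30, "rx": 0, "ry": 0, "rz": 0, "claw": 20}
    - {"x": 8, "y": -2, "z": -65, "rx": 0, "ry": 0, "rz": 0, "claw": 20}
    - {"x": 36, "y": -7, "z": -89, "rx": 0, "ry": 0, "rz": -3, "claw": 20}
    - {"x": 74, "y": -15, "z": -89, "rx": 0, "ry": 0, "rz": -7, "claw": 20}
    - {"x": 112, "y": -23, "z": -89, "rx": 0, "ry": 0, "rz": -11, "claw": 20}

```text
clock: 6.03
tcp_pos: [570.4, -95.6, 131.5]
tcp_rot: [2.36, 2.069, 0.004]
contact_force: [0.3, -0.3, -1.6]
grip_width: 0.32
finger_force: 30.0
```

Run:
```python
from h import *
s=readout.state(); print(s['clock'],s['tcp_pos'],s['grip_width']*94,s['finger_force'],s['contact_force'])
print(delta([595.7,128.2,130],85.05))
```

```text
6.0333 [570.37626874 -95.56934383 131.50831447] 30.09785630239681 29.99884307384491 [ 0.25021978 -0.32443941 -1.62925679]
(array([225.2,  -4.2,   1.4]), 'rz', np.float64(-2.6), 'cur yaw', np.float64(82.48), 'z', array([ 0.0043, -0.0011, -1.    ]))
```

play_rows:
  deltas:
    - {"x": 36, "y": 0, "z": 0, "rx": 0, "ry": 0, "rz": -0.5, "claw": 20}
    - {"x": 73, "y": -1, "z": 0, "rx": 0, "ry": 0, "rz": -1, "claw": 20}
    - {"x": 110, "y": -2, "z": 1, "rx": 0, "ry": 0, "rz": -1.5, "claw": 20}
    - {"x": 147, "y": -3, "z": 1, "rx": 0, "ry": 0, "rz": -2, "claw": 20}
    - {"x": 184, "y": -3, "z": 1, "rx": 0, "ry": 0, "rz": -2.5, "claw": 20}

```text
clock: 6.45
tcp_pos: [589.7, 88.9, 128.2]
tcp_rot: [-2.317, -2.121, 0.001]
contact_force: [-0.2, -0.0, -0.2]
grip_width: 0.318
finger_force: 30.0
```

play_rows:
  deltas:
    - {"x": 20, "y": 0, "z": 0, "rx": 0, "ry": 0, "rz": 0, "claw": 20}
    - {"x": 35, "y": 0, "z": 0, "rx": 0, "ry": 0, "rz": 0, "claw": 20}
    - {"x": 41, "y": -1, "z": 0, "rx": 0, "ry": 0, "rz": 0, "claw": 20}
    - {"x": 41, "y": -1, "z": 0, "rx": 0, "ry": 0, "rz": 0, "claw": 20}
    - {"x": 41, "y": -1, "z": 0, "rx": 0, "ry": 0, "rz": 0, "claw": 20}

```text
clock: 6.87
tcp_pos: [592.7, 127.1, 128.3]
tcp_rot: [2.317, 2.121, -0.002]
contact_force: [-0.5, -0.5, -0.3]
grip_width: 0.317
finger_force: 30.0
```

play_rows:
  deltas:
    - {"x": 0, "y": 0, "z": 0, "rx": 0, "ry": 0, "rz": 0, "claw": 20}
    - {"x": 0, "y": 0, "z": 0, "rx": 0, "ry": 0, "rz": 0, "claw": 20}
    - {"x": 0, "y": 0, "z": 0, "rx": 0, "ry": 0, "rz": 0, "claw": 20}
    - {"x": 0, "y": 0, "z": 0, "rx": 0, "ry": 0, "rz": 0, "claw": 20}

```text
clock: 7.2
tcp_pos: [593.0, 127.1, 128.6]
tcp_rot: [2.319, 2.119, 0.0]
contact_force: [-0.9, 0.4, -0.4]
grip_width: 0.317
finger_force: 30.0
```

Run:
```python
from h import *
s=readout.state(); print(s['clock'],s['tcp_pos'],s['grip_width']*94,s['finger_force'],s['contact_force'])
print(delta([595.7,128.2,53],85.05)); f=cam('wrist'); print(readout.state()['tcp_pos'])
b=max(blobs(mask(f,'red')),key=lambda b:b[0])[2]; r=R.from_rotvec(s['tcp_rot'])
c=np.where(b.any(0))[0]; print(c.min(),c.max())
t=lambda uv,dz: r.inv().apply(cast(f,uv,s['tcp_pos'][2]+dz)-s['tcp_pos'])
rows=[[k,np.where(b[:,k])[0].max()+.5] for k in range(226,272,2)]
P=t(rows,30.5); print('tab near face',P.mean(0),np.degrees(np.polyfit(P[:,1],P[:,0],1)[0]))
cv2.imwrite('pics/p4.png',f['frame'])
```

```text
7.2 [593.02522478 127.14941633 128.55735539] 29.798641518043077 29.99973088502884 [-0.85616036  0.37379078 -0.44518165]
(array([ 1.3,  2.6, 75.6]), 'rz', np.float64(-0.2), 'cur yaw', np.float64(84.85), 'z', array([ 1.e-04, -0.e+00, -1.e+00]))
[593.05084601 127.36152699 128.54110943]
198 299
tab near face [ -6.13879332   0.18856512 -30.49975961] 0.02835926605181282
```

View pics/p4.png

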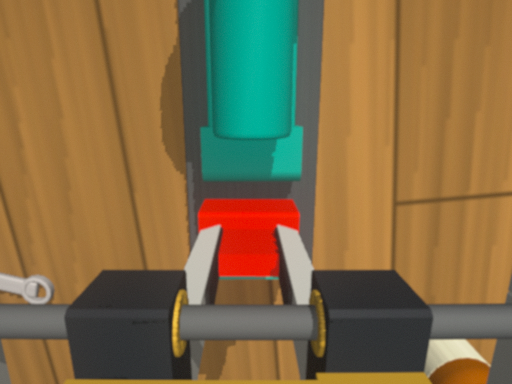

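Red is held square at cols 198–299, its slab just clear of the foot's edge (row ~180). Lowering it.

play_rows:
  deltas:
    - {"x": 0.2, "y": 2.6, "z": 12, "rx": 0, "ry": 0, "rz": -0.2, "claw": 20}
    - {"x": 0.2, "y": 2.6, "z": 24, "rx": 0, "ry": 0, "rz": -0.2, "claw": 20}
    - {"x": 0.2, "y": 2.6, "z": 34, "rx": 0, "ry": 0, "rz": -0.2, "claw": 20}
    - {"x": 0.2, "y": 2.6, "z": 36, "rx": 0, "ry": 0, "rz": -0.2, "claw": 20}
    - {"x": 0.2, "y": 2.6, "z": 36, "rx": 0, "ry": 0, "rz": -0.2, "claw": 20}

```text
clock: 7.67
tcp_pos: [594.6, 127.9, 90.9]
tcp_rot: [-2.313, -2.124, 0.004]
contact_force: [-0.0, 0.3, -1.1]
grip_width: 0.314
finger_force: 30.0
```

Run:
```python
from h import *
for i in range(5): cam('top')
s=readout.state(); print(s['clock'],s['tcp_pos'],s['grip_width']*94,s['contact_force'])
print(delta([595.7,127.3,52.5],85.05))
```

```text
7.9167 [596.093672   128.13724202  93.11798588] 29.93571776978344 [ 0.60151513  0.04946186 -0.48148423]
(array([-0.9, -0.4, 40.6]), 'rz', np.float64(0.1), 'cur yaw', np.float64(85.14), 'z', array([ 1.4e-03,  2.0e-04, -1.0e+00]))
```

play_rows:
  deltas:
    - {"x": -0.6, "y": -0.4, "z": 8, "rx": 0, "ry": 0, "rz": 0, "claw": 20}
    - {"x": -0.6, "y": -0.4, "z": 16, "rx": 0, "ry": 0, "rz": 0, "claw": 20}
    - {"x": -0.6, "y": -0.4, "z": 24, "rx": 0, "ry": 0, "rz": 0, "claw": 20}
    - {"x": -0.6, "y": -0.4, "z": 30, "rx": 0, "ry": 0, "rz": 0, "claw": 20}
    - {"x": -0.6, "y": -0.4, "z": 33, "rx": 0, "ry": 0, "rz": 0, "claw": 20}

```text
clock: 8.33
tcp_pos: [594.1, 127.4, 57.8]
tcp_rot: [-2.313, -2.124, 0.003]
contact_force: [-0.4, -0.1, -1.5]
grip_width: 0.319
finger_force: 30.0
```

Run:
```python
from h import *
for i in range(4): cam('top')
s=readout.state(); print(s['clock'],s['tcp_pos'],s['grip_width']*94,s['contact_force'])
print(delta([595.7,127.3,52.5],85.05))
```

```text
8.5333 [595.22575719 127.54021054  59.38809393] 30.056653447502253 [ 0.17385142  0.45117527 -0.37414378]
(array([-0.2,  0.5,  6.9]), 'rz', np.float64(0.1), 'cur yaw', np.float64(85.13), 'z', array([ 0.e+00,  1.e-04, -1.e+00]))
```

play_rows:
  deltas:
    - {"x": 0, "y": 0.4, "z": 3, "rx": 0, "ry": 0, "rz": 0, "claw": 20}
    - {"x": 0, "y": 0.4, "z": 5, "rx": 0, "ry": 0, "rz": 0, "claw": 20}
    - {"x": 0, "y": 0.4, "z": 6.5, "rx": 0, "ry": 0, "rz": 0, "claw": 20}
    - {"x": 0, "y": 0.4, "z": 6.5, "rx": 0, "ry": 0, "rz": 0, "claw": 20}
    - {"x": 0, "y": 0.4, "z": 6.5, "rx": 0, "ry": 0, "rz": 0, "claw": 20}

```text
clock: 8.95
tcp_pos: [595.5, 127.5, 52.9]
tcp_rot: [-2.314, -2.125, 0.0]
contact_force: [0.1, 0.4, -0.0]
grip_width: 0.317
finger_force: 30.0
```

play_rows:
  deltas:
    - {"x": 0, "y": 0, "z": 0.5, "rx": 0, "ry": 0, "rz": 0, "claw": 20}
    - {"x": 0, "y": 0, "z": 0.5, "rx": 0, "ry": 0, "rz": 0, "claw": 20}
    - {"x": 0, "y": 0, "z": 0.5, "rx": 0, "ry": 0, "rz": 0, "claw": 20}

```text
clock: 9.2
tcp_pos: [595.5, 127.5, 52.5]
tcp_rot: [2.314, 2.125, 0.0]
contact_force: [-0.1, -0.4, -1.5]
grip_width: 0.317
finger_force: 30.0
```

play_rows:
  deltas:
    - {"x": 0, "y": 0, "z": 0.5, "rx": 0, "ry": 0, "rz": 0, "claw": 20}
    - {"x": 0, "y": 0, "z": 0.5, "rx": 0, "ry": 0, "rz": 0, "claw": 20}
    - {"x": 0, "y": 0, "z": 0.5, "rx": 0, "ry": 0, "rz": 0, "claw": 20}

```text
clock: 9.45
tcp_pos: [595.6, 127.5, 52.5]
tcp_rot: [2.314, 2.125, 0.001]
contact_force: [-0.2, 0.1, 4.0]
grip_width: 0.317
finger_force: 30.0
```

play_rows:
  deltas:
    - {"x": 0, "y": 0, "z": 0.5, "rx": 0, "ry": 0, "rz": 0, "claw": 20}
    - {"x": 0, "y": 0, "z": 0.5, "rx": 0, "ry": 0, "rz": 0, "claw": 20}
    - {"x": 0, "y": 0, "z": 0.5, "rx": 0, "ry": 0, "rz": 0, "claw": 20}

```text
clock: 9.7
tcp_pos: [595.6, 127.5, 52.4]
tcp_rot: [2.314, 2.125, 0.001]
contact_force: [-2.2, 0.3, 5.9]
grip_width: 0.316
finger_force: 30.0
```

play_rows:
  deltas:
    - {"x": 0.5, "y": 0, "z": -0.8, "rx": 0, "ry": 0, "rz": 0, "claw": 20}
    - {"x": 0.8, "y": 0, "z": -0.8, "rx": 0, "ry": 0, "rz": 0, "claw": 20}
    - {"x": 1, "y": 0, "z": -0.8, "rx": 0, "ry": 0, "rz": 0, "claw": 20}
    - {"x": 1, "y": 0, "z": -0.8, "rx": 0, "ry": 0, "rz": 0, "claw": 20}

```text
clock: 10.03
tcp_pos: [595.8, 128.2, 52.4]
tcp_rot: [2.313, 2.125, 0.0]
contact_force: [0.1, -1.0, 2.8]
grip_width: 0.315
finger_force: 30.0
```

play_rows:
  deltas:
    - {"x": 0.5, "y": 0, "z": 0, "rx": 0, "ry": 0, "rz": 0, "claw": 20}
    - {"x": 0.5, "y": 0, "z": 0, "rx": 0, "ry": 0, "rz": 0, "claw": 20}
    - {"x": 0.5, "y": 0, "z": 0, "rx": 0, "ry": 0, "rz": 0, "claw": 20}

```text
clock: 10.28
tcp_pos: [595.9, 128.4, 52.5]
tcp_rot: [2.313, 2.125, -0.001]
contact_force: [0.5, -3.1, 3.2]
grip_width: 0.321
finger_force: 30.0
```

play_rows:
  deltas:
    - {"x": 0.5, "y": 0, "z": 0, "rx": 0, "ry": 0, "rz": 0, "claw": 20}
    - {"x": 0.5, "y": 0, "z": 0, "rx": 0, "ry": 0, "rz": 0, "claw": 20}
    - {"x": 0.5, "y": 0, "z": 0, "rx": 0, "ry": 0, "rz": 0, "claw": 20}

```text
clock: 10.53
tcp_pos: [595.8, 128.5, 52.5]
tcp_rot: [2.312, 2.125, -0.001]
contact_force: [0.3, -4.7, 5.3]
grip_width: 0.314
finger_force: 30.0
```

play_rows:
  deltas:
    - {"x": -0.5, "y": 0, "z": -0.5, "rx": 0, "ry": 0, "rz": 0, "claw": 32}
    - {"x": -0.5, "y": 0, "z": -0.5, "rx": 0, "ry": 0, "rz": 0, "claw": 60}
    - {"x": -0.5, "y": 0, "z": -0.5, "rx": 0, "ry": 0, "rz": 0, "claw": 60}
    - {"x": -0.5, "y": 0, "z": -0.5, "rx": 0, "ry": 0, "rz": 0, "claw": 60}
    - {"x": -0.5, "y": 0, "z": -0.5, "rx": 0, "ry": 0, "rz": 0, "claw": 60}

```text
clock: 10.95
tcp_pos: [595.5, 129.4, 52.4]
tcp_rot: [-2.313, -2.124, -0.0]
contact_force: [0.2, 0.2, 0.5]
grip_width: 0.589
finger_force: 0.0
```

play_rows:
  deltas:
    - {"x": 0, "y": 0, "z": -10, "rx": 0, "ry": 0, "rz": 0, "claw": 60}
    - {"x": 0, "y": 0, "z": -40, "rx": 0, "ry": 0, "rz": 0, "claw": 60}
    - {"x": 0, "y": 0, "z": -75, "rx": 0, "ry": 0, "rz": 0, "claw": 60}
    - {"x": -35, "y": -5, "z": -80, "rx": 0, "ry": 0, "rz": 0, "claw": 60}
    - {"x": -73, "y": -10, "z": -80, "rx": 0, "ry": 0, "rz": 0, "claw": 60}

```text
clock: 11.37
tcp_pos: [582.3, 58.2, 136.8]
tcp_rot: [2.306, 2.126, 0.01]
contact_force: [-0.0, -0.5, -0.8]
grip_width: 0.636
finger_force: 0.0
```

play_rows:
  deltas:
    - {"x": -38, "y": -5, "z": 0, "rx": 0, "ry": 0, "rz": 0, "claw": 60}
    - {"x": -76, "y": -10, "z": 0, "rx": 0, "ry": 0, "rz": 0, "claw": 60}
    - {"x": -114, "y": -15, "z": 0, "rx": 0, "ry": 0, "rz": 0, "claw": 60}
    - {"x": -152, "y": -20, "z": 0, "rx": 0, "ry": 0, "rz": 1, "claw": 60}
    - {"x": -190, "y": -26, "z": 0, "rx": 0, "ry": 0, "rz": 2, "claw": 60}

```text
clock: 11.78
tcp_pos: [537.2, -131.6, 133.7]
tcp_rot: [2.35, 2.083, 0.002]
contact_force: [0.1, -0.8, 0.9]
grip_width: 0.644
finger_force: 0.0
```

Run:
```python
from h import *
s=readout.state(); print(s['clock'],s['tcp_pos'],s['grip_width']*94,s['contact_force'])
print(delta([497.6,-294.6,100],83.1))
f=cam('top'); m=mask(f,'red'); print([(a,c) for a,c,_ in blobs(m)]); cv2.imwrite('pics/t5.png',cv2.resize(f['frame'][80:260,0:340],None,fx=2.3,fy=2.3))
```

```text
11.7833 [ 537.19727823 -131.62773244  133.74326833] 60.52759687345053 [ 0.14222942 -0.80200095  0.88154792]
(array([-166.6,  -19.8,   33.7]), 'rz', np.float64(-0.0), 'cur yaw', np.float64(83.09), 'z', array([ 1.6e-03, -2.0e-04, -1.0e+00]))
[(np.int32(129), array([154.19379845, 142.44186047]))]
```

View pics/t5.png

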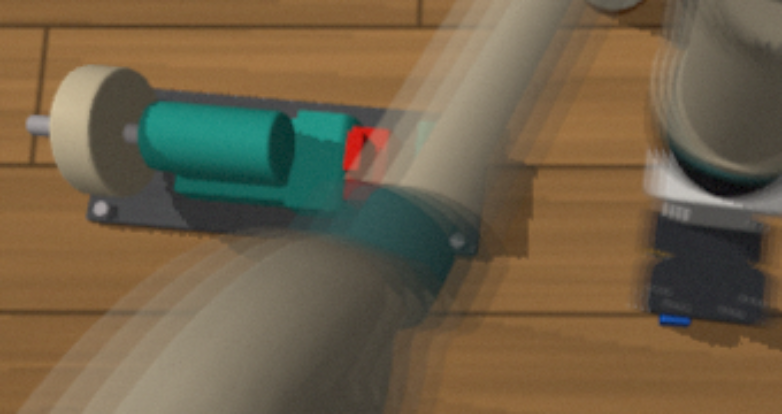

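The arm half hides it, but red stands in the gap against the foot, near crop pixel (365,165). Next is yellow.

play_rows:
  deltas:
    - {"x": -36, "y": -4, "z": 0, "rx": 0, "ry": 0, "rz": 0, "claw": 60}
    - {"x": -74, "y": -8, "z": 8, "rx": 0, "ry": 0, "rz": 0, "claw": 60}
    - {"x": -112, "y": -13, "z": 16, "rx": 0, "ry": 0, "rz": 0, "claw": 60}
    - {"x": -148, "y": -18, "z": 24, "rx": 0, "ry": 0, "rz": 0, "claw": 60}
    - {"x": -166, "y": -20, "z": 26, "rx": 0, "ry": 0, "rz": 0, "claw": 60}

```text
clock: 12.25
tcp_pos: [496.4, -295.9, 106.3]
tcp_rot: [2.353, 2.082, -0.002]
contact_force: [-0.1, 0.2, -0.9]
grip_width: 0.638
finger_force: 0.0
```

play_rows:
  deltas:
    - {"x": 0, "y": 0, "z": 0, "rx": 0, "ry": 0, "rz": 0, "claw": 60}
    - {"x": 0, "y": 0, "z": 0, "rx": 0, "ry": 0, "rz": 0, "claw": 60}
    - {"x": 0, "y": 0, "z": 0, "rx": 0, "ry": 0, "rz": 0, "claw": 60}
    - {"x": 0, "y": 0, "z": 0, "rx": 0, "ry": 0, "rz": 0, "claw": 60}

```text
clock: 12.58
tcp_pos: [498.3, -291.0, 107.3]
tcp_rot: [2.349, 2.086, 0.001]
contact_force: [-0.2, -0.1, 0.2]
grip_width: 0.639
finger_force: 0.0
```

```bash
cat >> h.py <<'E'
def tabcheck(c,z=71):
    s=readout.state(); f=cam('wrist'); b=max(blobs(mask(f,c)),key=lambda b:b[0])[2]; r=R.from_rotvec(s['tcp_rot'])
    bot=np.array([[k,np.where(b[:,k])[0].max()+.5] for k in np.where(b.any(0))[0]]); mx=np.median(np.sort(bot[:,1])[-15:])
    bot=bot[bot[:,1]>mx-3]; bot=bot[3:-3]
    P=r.inv().apply(cast(f,bot,z)-s['tcp_pos']); k=int(mx)-5; q=np.where(b[k])[0]
    W=r.inv().apply(cast(f,[[q.min()-.5,k],[q.max()+.5,k]],z)-s['tcp_pos'])
    return np.round([P[:,0].mean()+6, W[:,1].mean(), np.degrees(np.polyfit(P[:,1],P[:,0],1)[0]), W[1,1]-W[0,1]],2)
E
python3 - <<'E'
from h import *
for i in range(3): print(tabcheck('yellow'))
s=readout.state(); print(s['clock'],s['tcp_pos'])
E
```

```text
[-4.800e+00 -5.800e-01  2.000e-02  3.137e+01]
[-4.800e+00 -5.800e-01  2.000e-02  3.136e+01]
[-4.790e+00 -5.800e-01  2.000e-02  3.136e+01]
12.7333 [ 498.21344982 -291.20898631  107.13417323]
```

play_rows:
  deltas:
    - {"x": -4.3, "y": -0.6, "z": 15, "rx": 0, "ry": 0, "rz": 0, "claw": 60}
    - {"x": -4.3, "y": -0.6, "z": 32, "rx": 0, "ry": 0, "rz": 0, "claw": 60}
    - {"x": -4.3, "y": -0.6, "z": 50, "rx": 0, "ry": 0, "rz": 0, "claw": 60}
    - {"x": -4.3, "y": -0.6, "z": 62, "rx": 0, "ry": 0, "rz": 0, "claw": 60}
    - {"x": -4.3, "y": -0.6, "z": 66, "rx": 0, "ry": 0, "rz": 0, "claw": 60}

```text
clock: 13.15
tcp_pos: [495.7, -295.0, 39.0]
tcp_rot: [-2.347, -2.083, 0.001]
contact_force: [0.4, 0.2, 0.0]
grip_width: 0.638
finger_force: 0.0
```

play_rows:
  deltas:
    - {"x": 0, "y": 0, "z": 0, "rx": 0, "ry": 0, "rz": 0, "claw": 60}
    - {"x": 0, "y": 0, "z": 0, "rx": 0, "ry": 0, "rz": 0, "claw": 60}
    - {"x": 0, "y": 0, "z": 0, "rx": 0, "ry": 0, "rz": 0, "claw": 60}
    - {"x": 0, "y": 0, "z": 0, "rx": 0, "ry": 0, "rz": 0, "claw": 60}

```text
clock: 13.48
tcp_pos: [497.4, -297.0, 41.8]
tcp_rot: [2.349, 2.083, 0.001]
contact_force: [-0.2, 0.7, 0.0]
grip_width: 0.637
finger_force: 0.0
```

Run:
```python
from h import *
for i in range(2): print(tabcheck('yellow'))
s=readout.state(); print(s['clock'],s['tcp_pos'],s['contact_force'])
```

```text
[ 1.38e+00 -3.20e-01 -2.00e-02  3.05e+01]
[ 1.450e+00 -3.200e-01 -1.000e-02  3.047e+01]
13.5833 [ 497.09093445 -296.93857097   41.56808288] [-0.01514939 -0.14842511  0.44028211]
```

play_rows:
  deltas:
    - {"x": 1.5, "y": -0.3, "z": 1, "rx": 0, "ry": 0, "rz": 0, "claw": 60}
    - {"x": 1.5, "y": -0.3, "z": 1, "rx": 0, "ry": 0, "rz": 0, "claw": 60}
    - {"x": 1.5, "y": -0.3, "z": 1, "rx": 0, "ry": 0, "rz": 0, "claw": 40}
    - {"x": 1.5, "y": -0.3, "z": 1, "rx": 0, "ry": 0, "rz": 0, "claw": 20}
    - {"x": 1.5, "y": -0.3, "z": 1, "rx": 0, "ry": 0, "rz": 0, "claw": 20}

```text
clock: 14.0
tcp_pos: [496.5, -295.1, 39.7]
tcp_rot: [2.351, 2.084, 0.0]
contact_force: [-0.8, -0.4, -0.5]
grip_width: 0.457
finger_force: 0.0
```

play_rows:
  deltas:
    - {"x": 0, "y": 0, "z": 0, "rx": 0, "ry": 0, "rz": 0, "claw": 20}
    - {"x": 0, "y": 0, "z": 0, "rx": 0, "ry": 0, "rz": 0, "claw": 20}
    - {"x": 0, "y": 0, "z": 0, "rx": 0, "ry": 0, "rz": 0, "claw": 20}
    - {"x": 0, "y": 0, "z": 0, "rx": 0, "ry": 0, "rz": 0, "claw": 20}
    - {"x": 0, "y": 0, "z": 0, "rx": 0, "ry": 0, "rz": 0, "claw": 20}

```text
clock: 14.42
tcp_pos: [496.5, -295.1, 39.7]
tcp_rot: [-2.351, -2.084, -0.0]
contact_force: [0.0, 0.5, -1.2]
grip_width: 0.317
finger_force: 30.0
```

Run:
```python
from h import *
print(tabcheck('yellow'))
s=readout.state(); print(s['clock'],s['tcp_pos'],s['grip_width']*94,s['finger_force'],delta([593.6,103,130],85.05))
```

```text
[-0.19  0.18  0.75 31.19]
14.4667 [ 496.48055404 -295.14727067   39.72331594] 29.849351121934845 29.999417066574097 (array([406.9,  48.8, -90.2]), 'rz', np.float64(-1.9), 'cur yaw', np.float64(83.13), 'z', array([ 1.e-04,  1.e-04, -1.e+00]))
```

play_rows:
  deltas:
    - {"x": 0, "y": 0, "z": -30, "rx": 0, "ry": 0, "rz": 0, "claw": 20}
    - {"x": 5, "y": 1, "z": -66, "rx": 0, "ry": 0, "rz": 0, "claw": 20}
    - {"x": 30, "y": 4, "z": -90, "rx": 0, "ry": 0, "rz": 0, "claw": 20}
    - {"x": 66, "y": 8, "z": -90, "rx": 0, "ry": 0, "rz": 0, "claw": 20}
    - {"x": 104, "y": 12, "z": -90, "rx": 0, "ry": 0, "rz": 0, "claw": 20}

```text
clock: 14.88
tcp_pos: [522.2, -193.9, 131.8]
tcp_rot: [2.35, 2.078, 0.003]
contact_force: [0.2, -0.8, -0.7]
grip_width: 0.314
finger_force: 30.0
```

play_rows:
  deltas:
    - {"x": 38, "y": 5, "z": 0, "rx": 0, "ry": 0, "rz": -0.5, "claw": 20}
    - {"x": 76, "y": 9, "z": 0, "rx": 0, "ry": 0, "rz": -1, "claw": 20}
    - {"x": 114, "y": 14, "z": 0, "rx": 0, "ry": 0, "rz": -1.5, "claw": 20}
    - {"x": 152, "y": 19, "z": 0, "rx": 0, "ry": 0, "rz": -1.9, "claw": 20}
    - {"x": 190, "y": 24, "z": 0, "rx": 0, "ry": 0, "rz": -1.9, "claw": 20}

```text
clock: 15.3
tcp_pos: [567.3, -5.7, 129.8]
tcp_rot: [-2.316, -2.123, 0.0]
contact_force: [0.9, -0.4, -0.7]
grip_width: 0.316
finger_force: 30.0
```

Run:
```python
from h import *
s=readout.state(); print(s['clock'],s['tcp_pos'],s['grip_width']*94,s['finger_force'],delta([593.6,103,130],85.05))
```

```text
15.3 [567.30233454  -5.68055826 129.79288315] 29.74706267733822 29.997830986976624 (array([110.5,  16.8,  -0.2]), 'rz', np.float64(-0.0), 'cur yaw', np.float64(85.04), 'z', array([-1.e-04,  0.e+00, -1.e+00]))
```

play_rows:
  deltas:
    - {"x": 35, "y": 5, "z": 0, "rx": 0, "ry": 0, "rz": 0, "claw": 20}
    - {"x": 70, "y": 10, "z": 0, "rx": 0, "ry": 0, "rz": 0, "claw": 20}
    - {"x": 97, "y": 15, "z": 0, "rx": 0, "ry": 0, "rz": 0, "claw": 20}
    - {"x": 108, "y": 16, "z": 0, "rx": 0, "ry": 0, "rz": 0, "claw": 20}
    - {"x": 110.5, "y": 16.8, "z": 0, "rx": 0, "ry": 0, "rz": 0, "claw": 20}

```text
clock: 15.72
tcp_pos: [593.6, 103.2, 129.4]
tcp_rot: [-2.312, -2.126, 0.0]
contact_force: [-0.4, -0.7, -1.7]
grip_width: 0.315
finger_force: 30.0
```

play_rows:
  deltas:
    - {"x": 0, "y": 0, "z": 0, "rx": 0, "ry": 0, "rz": 0, "claw": 20}
    - {"x": 0, "y": 0, "z": 0, "rx": 0, "ry": 0, "rz": 0, "claw": 20}
    - {"x": 0, "y": 0, "z": 0, "rx": 0, "ry": 0, "rz": 0, "claw": 20}
    - {"x": 0, "y": 0, "z": 0, "rx": 0, "ry": 0, "rz": 0, "claw": 20}
    - {"x": 0, "y": 0, "z": 0, "rx": 0, "ry": 0, "rz": 0, "claw": 20}

```text
clock: 16.13
tcp_pos: [593.6, 99.8, 129.9]
tcp_rot: [2.317, 2.121, -0.0]
contact_force: [-0.2, -0.9, -0.4]
grip_width: 0.317
finger_force: 30.0
```

Run:
```python
from h import *
s=readout.state(); print(s['clock'],s['tcp_pos'],delta([593.6,103,130],85.05))
print(tabcheck('yellow',s['tcp_pos'][2]+31.3))
f=cam('wrist'); cv2.imwrite('pics/w6.png',f['frame']); np.save('w6.npy',f,allow_pickle=True)
print(readout.state()['tcp_pos'])
```

```text
16.1333 [593.60830763  99.82839114 129.87594399] (array([ 3.2, -0.3, -0.1]), 'rz', np.float64(-0.1), 'cur yaw', np.float64(84.93), 'z', array([ 0.e+00, -2.e-04, -1.e+00]))
[-1.300e-01  4.400e-01  1.000e-02  3.069e+01]
[593.67529457 100.24907344 129.89815066]
```

View pics/w6.png

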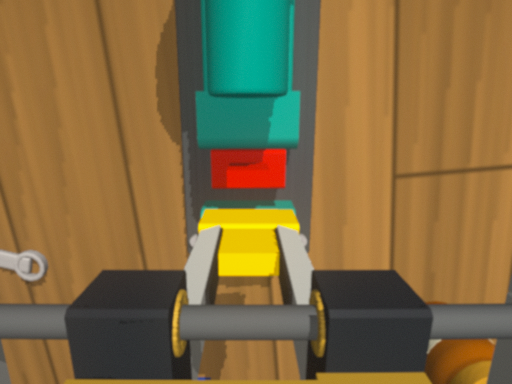

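Red sits square against the foot (cols 211–286, rows 150–188). The remaining slot is rows 188–203, just ahead of yellow. I'll check red's edge against the plan.

Run:
```python
from h import *
f=np.load('w6.npy',allow_pickle=True).item(); b=max(blobs(mask(f,'red')),key=lambda b:b[0])[2]
c=np.where(b.any(0))[0]; print(c.min(),c.max())
bot=np.array([[k,np.where(b[:,k])[0].max()+.5] for k in range(c.min()+4,c.max()-3)])
P=cast(f,bot,46); print(P.mean(0),np.degrees(np.arctan(np.polyfit(P[:,0],P[:,1],1)[0])))
r=183; q=np.where(b[r])[0]; print(cast(f,[[q.min()-.5,r],[q.max()+.5,r]],47))
t=cast(f,[[k,203] for k in (210,250,290)],45);print(t)
for i in range(3): cam('top')
print(delta([593.6,103,130],85.05))
```

```text
211 285
[594.7778195  112.04819597  46.        ] -4.2666856140824825
[[565.49541734 119.3198779   47.        ]
 [624.88999274 114.09957127  47.        ]]
[[562.00426897 102.04226575  45.        ]
 [595.31861005  99.11520997  45.        ]
 [628.63554601  96.18536281  45.        ]]
(array([ 2.2, -0.3, -0.2]), 'rz', np.float64(-0.0), 'cur yaw', np.float64(85.0), 'z', array([ 1.e-04,  1.e-04, -1.e+00]))
```

play_rows:
  deltas:
    - {"x": 1.5, "y": -0.3, "z": 10, "rx": 0, "ry": 0, "rz": 0, "claw": 20}
    - {"x": 1.5, "y": -0.3, "z": 20, "rx": 0, "ry": 0, "rz": 0, "claw": 20}
    - {"x": 1.5, "y": -0.3, "z": 30, "rx": 0, "ry": 0, "rz": 0, "claw": 20}
    - {"x": 1.5, "y": -0.3, "z": 34, "rx": 0, "ry": 0, "rz": 0, "claw": 20}
    - {"x": 1.5, "y": -0.3, "z": 34, "rx": 0, "ry": 0, "rz": 0, "claw": 20}

```text
clock: 16.8
tcp_pos: [592.1, 102.6, 93.6]
tcp_rot: [-2.314, -2.121, 0.005]
contact_force: [-0.1, -0.1, -0.2]
grip_width: 0.314
finger_force: 30.0
```

play_rows:
  deltas:
    - {"x": 0, "y": 0, "z": 0, "rx": 0, "ry": 0, "rz": 0, "claw": 20}
    - {"x": 0, "y": 0, "z": 0, "rx": 0, "ry": 0, "rz": 0, "claw": 20}
    - {"x": 0, "y": 0, "z": 0, "rx": 0, "ry": 0, "rz": 0, "claw": 20}
    - {"x": 0, "y": 0, "z": 0, "rx": 0, "ry": 0, "rz": 0, "claw": 20}
    - {"x": 0, "y": 0, "z": 0, "rx": 0, "ry": 0, "rz": 0, "claw": 20}

```text
clock: 17.22
tcp_pos: [593.8, 102.6, 96.2]
tcp_rot: [2.315, 2.123, 0.001]
contact_force: [0.4, 0.1, -0.8]
grip_width: 0.314
finger_force: 30.0
```

play_rows:
  deltas:
    - {"x": 0, "y": 0, "z": 0, "rx": 0, "ry": 0, "rz": 0, "claw": 20}
    - {"x": 0, "y": 0, "z": 0, "rx": 0, "ry": 0, "rz": 0, "claw": 20}
    - {"x": 0, "y": 0, "z": 0, "rx": 0, "ry": 0, "rz": 0, "claw": 20}
    - {"x": 0, "y": 0, "z": 0, "rx": 0, "ry": 0, "rz": 0, "claw": 20}
    - {"x": 0, "y": 0, "z": 0, "rx": 0, "ry": 0, "rz": 0, "claw": 20}

```text
clock: 17.63
tcp_pos: [593.5, 102.6, 95.8]
tcp_rot: [-2.316, -2.123, -0.0]
contact_force: [-0.3, 0.7, -0.4]
grip_width: 0.316
finger_force: 30.0
```

Run:
```python
from h import *
s=readout.state(); print(s['clock'],s['tcp_pos'],s['contact_force'],delta([593.6,102.8,51.7],85.05))
```

```text
17.6333 [593.52631576 102.59261393  95.78255038] [-0.3094984   0.68261414 -0.3946561 ] (array([ 0.2,  0.1, 44.1]), 'rz', np.float64(-0.0), 'cur yaw', np.float64(85.03), 'z', array([ 0.e+00,  1.e-04, -1.e+00]))
```

play_rows:
  deltas:
    - {"x": 0.2, "y": 0, "z": 4, "rx": 0, "ry": 0, "rz": 0, "claw": 20}
    - {"x": 0.2, "y": 0, "z": 8, "rx": 0, "ry": 0, "rz": 0, "claw": 20}
    - {"x": 0.2, "y": 0, "z": 11, "rx": 0, "ry": 0, "rz": 0, "claw": 20}
    - {"x": 0.2, "y": 0, "z": 14, "rx": 0, "ry": 0, "rz": 0, "claw": 20}
    - {"x": 0.2, "y": 0, "z": 16, "rx": 0, "ry": 0, "rz": 0, "claw": 20}

```text
clock: 18.05
tcp_pos: [593.2, 102.8, 79.1]
tcp_rot: [-2.315, -2.123, 0.001]
contact_force: [-0.2, -0.0, -0.8]
grip_width: 0.32
finger_force: 30.0
```

play_rows:
  deltas:
    - {"x": 0, "y": 0, "z": 2, "rx": 0, "ry": 0, "rz": 0, "claw": 20}
    - {"x": 0, "y": 0, "z": 4, "rx": 0, "ry": 0, "rz": 0, "claw": 20}
    - {"x": 0, "y": 0, "z": 6, "rx": 0, "ry": 0, "rz": 0, "claw": 20}
    - {"x": 0, "y": 0, "z": 8, "rx": 0, "ry": 0, "rz": 0, "claw": 20}
    - {"x": 0, "y": 0, "z": 8, "rx": 0, "ry": 0, "rz": 0, "claw": 20}

```text
clock: 18.47
tcp_pos: [593.3, 102.8, 71.3]
tcp_rot: [-2.315, -2.123, 0.001]
contact_force: [-0.6, 0.0, -1.0]
grip_width: 0.317
finger_force: 30.0
```

Run:
```python
from h import *
s=readout.state(); print(s['clock'],s['tcp_pos'],s['contact_force'],delta([593.6,102.8,51.7],85.05))
```

```text
18.4667 [593.27570933 102.81110152  71.3296024 ] [-0.60287377  0.01367413 -1.01682607] (array([ 0. ,  0.3, 19.6]), 'rz', np.float64(-0.0), 'cur yaw', np.float64(85.03), 'z', array([-7.e-04,  0.e+00, -1.e+00]))
```

play_rows:
  deltas:
    - {"x": 0, "y": 0.2, "z": 2, "rx": 0, "ry": 0, "rz": 0, "claw": 20}
    - {"x": 0, "y": 0.2, "z": 4, "rx": 0, "ry": 0, "rz": 0, "claw": 20}
    - {"x": 0, "y": 0.2, "z": 6, "rx": 0, "ry": 0, "rz": 0, "claw": 20}
    - {"x": 0, "y": 0.2, "z": 8, "rx": 0, "ry": 0, "rz": 0, "claw": 20}
    - {"x": 0, "y": 0.2, "z": 10, "rx": 0, "ry": 0, "rz": 0, "claw": 20}

```text
clock: 18.88
tcp_pos: [593.7, 102.8, 61.6]
tcp_rot: [-2.316, -2.123, -0.0]
contact_force: [0.6, -0.9, 0.7]
grip_width: 0.316
finger_force: 30.0
```

play_rows:
  deltas:
    - {"x": 0, "y": 0, "z": 2, "rx": 0, "ry": 0, "rz": 0, "claw": 20}
    - {"x": 0, "y": 0, "z": 4, "rx": 0, "ry": 0, "rz": 0, "claw": 20}
    - {"x": 0, "y": 0, "z": 6, "rx": 0, "ry": 0, "rz": 0, "claw": 20}
    - {"x": 0, "y": 0, "z": 8, "rx": 0, "ry": 0, "rz": 0, "claw": 20}
    - {"x": 0, "y": 0, "z": 8, "rx": 0, "ry": 0, "rz": 0, "claw": 20}

```text
clock: 19.3
tcp_pos: [593.4, 102.8, 53.3]
tcp_rot: [-2.315, -2.123, 0.001]
contact_force: [-0.3, 0.5, -1.1]
grip_width: 0.315
finger_force: 30.0
```

play_rows:
  deltas:
    - {"x": 0, "y": 0, "z": 1, "rx": 0, "ry": 0, "rz": 0, "claw": 20}
    - {"x": 0, "y": 0, "z": 1, "rx": 0, "ry": 0, "rz": 0, "claw": 20}
    - {"x": 0, "y": 0, "z": 1.5, "rx": 0, "ry": 0, "rz": 0, "claw": 20}
    - {"x": 0, "y": 0, "z": 1.5, "rx": 0, "ry": 0, "rz": 0, "claw": 20}

```text
clock: 19.63
tcp_pos: [593.8, 102.8, 52.3]
tcp_rot: [2.316, 2.123, 0.0]
contact_force: [0.3, 0.4, -0.4]
grip_width: 0.315
finger_force: 30.0
```

play_rows:
  deltas:
    - {"x": 0, "y": 0, "z": 0.5, "rx": 0, "ry": 0, "rz": 0, "claw": 20}
    - {"x": 0, "y": 0, "z": 0.5, "rx": 0, "ry": 0, "rz": 0, "claw": 20}
    - {"x": 0, "y": 0, "z": 0.8, "rx": 0, "ry": 0, "rz": 0, "claw": 20}
    - {"x": 0, "y": 0, "z": 0.8, "rx": 0, "ry": 0, "rz": 0, "claw": 20}

```text
clock: 19.97
tcp_pos: [593.8, 102.8, 51.7]
tcp_rot: [2.316, 2.123, 0.0]
contact_force: [0.1, 0.4, 0.3]
grip_width: 0.318
finger_force: 30.0
```

play_rows:
  deltas:
    - {"x": 0, "y": 0, "z": 0.5, "rx": 0, "ry": 0, "rz": 0, "claw": 20}
    - {"x": 0, "y": 0, "z": 0.5, "rx": 0, "ry": 0, "rz": 0, "claw": 20}
    - {"x": 0, "y": 0, "z": 0.5, "rx": 0, "ry": 0, "rz": 0, "claw": 20}

```text
clock: 20.22
tcp_pos: [593.8, 102.8, 51.7]
tcp_rot: [2.316, 2.123, 0.001]
contact_force: [-1.2, -0.5, 4.6]
grip_width: 0.321
finger_force: 30.0
```

play_rows:
  deltas:
    - {"x": 0, "y": 0, "z": 0.5, "rx": 0, "ry": 0, "rz": 0, "claw": 20}
    - {"x": 0, "y": 0, "z": 0.5, "rx": 0, "ry": 0, "rz": 0, "claw": 20}
    - {"x": 0, "y": 0, "z": 0.5, "rx": 0, "ry": 0, "rz": 0, "claw": 20}

```text
clock: 20.47
tcp_pos: [593.8, 102.8, 51.7]
tcp_rot: [2.315, 2.123, 0.001]
contact_force: [-2.0, 1.1, 8.6]
grip_width: 0.314
finger_force: 30.0
```

play_rows:
  deltas:
    - {"x": 0, "y": 0, "z": -0.8, "rx": 0, "ry": 0, "rz": 0, "claw": 20}
    - {"x": 0, "y": 0, "z": -0.8, "rx": 0, "ry": 0, "rz": 0, "claw": 35}
    - {"x": 0, "y": 0, "z": -0.8, "rx": 0, "ry": 0, "rz": 0, "claw": 60}
    - {"x": 0, "y": 0, "z": -0.8, "rx": 0, "ry": 0, "rz": 0, "claw": 60}
    - {"x": 0, "y": 0, "z": -0.8, "rx": 0, "ry": 0, "rz": 0, "claw": 60}

```text
clock: 20.88
tcp_pos: [593.7, 102.8, 50.9]
tcp_rot: [-2.316, -2.123, 0.0]
contact_force: [0.4, -0.6, 0.6]
grip_width: 0.549
finger_force: 0.0
```

play_rows:
  deltas:
    - {"x": 0, "y": 0, "z": -10, "rx": 0, "ry": 0, "rz": 0, "claw": 60}
    - {"x": 0, "y": 0, "z": -35, "rx": 0, "ry": 0, "rz": 0, "claw": 60}
    - {"x": 0, "y": 0, "z": -70, "rx": 0, "ry": 0, "rz": 0, "claw": 60}
    - {"x": -20, "y": 0, "z": -105, "rx": 0, "ry": 0, "rz": 0, "claw": 60}
    - {"x": -45, "y": 0, "z": -130, "rx": 0, "ry": 0, "rz": 0, "claw": 60}

```text
clock: 21.3
tcp_pos: [591.0, 59.0, 185.0]
tcp_rot: [2.311, 2.125, 0.006]
contact_force: [0.6, -0.9, -0.0]
grip_width: 0.639
finger_force: 0.0
```

play_rows:
  deltas:
    - {"x": -20, "y": 0, "z": -10, "rx": 0, "ry": 0, "rz": 0, "claw": 60}
    - {"x": -20, "y": 0, "z": -10, "rx": 0, "ry": 0, "rz": 0, "claw": 60}
    - {"x": -20, "y": 0, "z": -10, "rx": 0, "ry": 0, "rz": 0, "claw": 60}
    - {"x": -20, "y": 0, "z": -10, "rx": 0, "ry": 0, "rz": 0, "claw": 60}
    - {"x": -20, "y": 0, "z": -10, "rx": 0, "ry": 0, "rz": 0, "claw": 60}

```text
clock: 21.72
tcp_pos: [587.4, 39.0, 190.1]
tcp_rot: [-2.313, -2.122, 0.002]
contact_force: [0.2, 0.7, -0.2]
grip_width: 0.637
finger_force: 0.0
```

Run:
```python
from h import *
s=readout.state(); print(s['clock'],s['tcp_pos'],s['contact_force'])
f=cam('wrist'); np.save('w7.npy',f,allow_pickle=True); g=cam('side')
a=cv2.resize(f['frame'][0:200,150:340],None,fx=2,fy=2); b=cv2.resize(g['frame'][60:210,200:310],None,fx=2.6667,fy=2.6667)
cv2.imwrite('pics/w7.png',np.hstack([a,b[:400]]))
for c in ('red','yellow'):
    B=max(blobs(mask(f,c)),key=lambda b:b[0])
    print(c,B[0],[cast(f,B[1][None],z).round(1).tolist() for z in (47,83)],cv2.minAreaRect(cv2.findNonZero(B[2])))
g2=cam('top'); print([(a,c) for a,c,_ in blobs(mask(g2,'blue'))])
```

```text
21.7167 [587.35012296  38.96646903 190.13666712] [ 0.21922819  0.71971305 -0.16094352]
red 2129 [[[596.4, 128.2, 47.0]], [[596.1, 126.3, 83.0]]] ((250.0, 93.49998474121094), (63.99999237060547, 32.99999237060547), -0.0)
yellow 1136 [[[594.4, 103.2, 47.0]], [[594.4, 104.1, 83.0]]] ((249.5, 121.0), (18.0, 63.0), 90.0)
[(np.int32(413), array([293.87651332, 204.18644068]))]
```

View pics/w7.png

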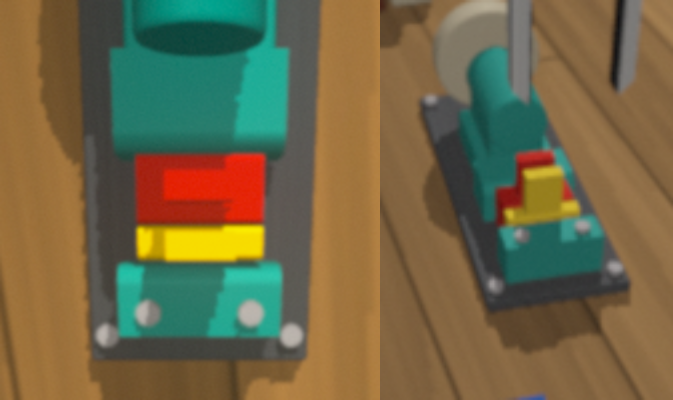

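Red (crop x 135–265) and yellow (136–264) stand flush side by side between foot and stop. They are centred on the stop block (118–281), upright, and blue hasn't moved.

```bash
python3 -c "
from h import *
print(hand_in())"
```

```text
the job is handed in; nothing more can be done
None
```

The red (32 mm) and yellow (16 mm) packers now stand side by side in the 51 mm gap, upright, on the base plate and midway along it; blue was left where it stood, and the job was handed in at about 22 s of the 58 s allowed.

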